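Hold a leaning lug square for tacking

TASK

The lug on the base plate leans and has to be held square for welding. First take the big hex nut off the base plate and leave it in the black parts tray; then pick up the try square, stand its stock flat on the base plate and press it straight into the corner against the middle of the lug until the lug is upright with the blade flush against it. Finish while still gripping the square and pressing it firmly into the corner, both down on the plate and against the lug, and leave the other things on the bench where they are.

Things in the scene. Friction and masses are not known exactly. Their poses are not given: they have to be found in the camera images.
- plate: Flat bright steel base plate, fixed to the bench, 220 (x) x 130 (y) x 12 mm. Origin at the centre of its underside, on the bench; z up; x points along its length towards the lug, the direction in which the square is pressed. Two clamp blocks (30 x 22 mm, tops 24 mm above the bench, screw heads to 32 mm) sit on it behind the lug at x = 90, y = +-50 mm.
- corner (a point): The corner: midpoint of the line where the lug's front face meets the plate's top, 12 mm above the bench, at x = +55 mm of the plate. Axes as the plate's. The plate's top is free from here back to the edge 165 mm away (apart from the nut).
- lug (a joint): Lean of the lug (rad): 0 is upright, square to the plate; positive leans over the free part of the plate, towards the square; starts at 0.12 to 0.22. Springy: about 3 N at its top brings it upright; let go, it springs back to about 0.1. Its foot does not give, so the square stops there when flush. Its face is smooth (friction about 0.15). Stops at -0.15, 0.3.
- lug_top (a point): Middle of the top edge of the lug's front face. The dark steel lug stands on the base plate with its foot in the corner, 70 mm wide (along the plate's y), 10 mm thick, 80 mm tall, with a hole, leaning over the free part of the plate; it is tacked along its foot and turns about that line only. This point's z axis runs up its front face, x points through it, away from the square's side.
- square: Try square, 0.36 to 0.59 kg, standing on its stock. Origin at the heel: outer corner, underside, mid-thickness. Aluminium stock from the heel 140 mm along -x, 24 mm thick (y), 32 mm high. Steel blade at the heel end, x = -22 to 0 mm, 6 mm thick, up to z = 125 mm. The flat end face x = 0 of stock and blade goes against the lug; +x is the pressing direction. Centre of mass 57 mm behind the heel.
- square_grip (a point): Good place to grip the square, across its stock (along the square's y): 85 mm behind the heel, 16 mm above its underside; there the gripper stays clear of blade and lug.
- nut: Dark steel hex nut, 36 mm across flats, 20 mm high, 0.09 to 0.14 kg, lying flat on the base plate 95 to 125 mm from the corner, in the way of the square. Origin at the centre of its underside, z up; opposite flats face along +-y and every 60 degrees from there.
- tray: Black open parts tray, fixed, 140 (x) x 110 (y) x 35 mm high outside, walls and floor about 4 mm, empty. Origin at the centre of its underside on the bench.
- shackle: Bystander: steel bow shackle lying flat, about 85 x 65 x 14 mm. Origin at the middle of its pin, on its underside.
- wrench: Bystander: wrench 150 mm long lying on the bench. Origin on its underside.
- hammer: Bystander: hammer lying on the bench. Origin on its underside.
- tape: Bystander: tape measure case, 70 x 35 x 65 mm. Origin at the centre of its underside.
- can: Bystander: grey can, 60 mm across, 120 mm tall. Origin at the centre of its underside.
- mug: Bystander: steel mug, 76 mm across, 85 mm tall. Origin at the centre of its underside.
- thimble: Bystander: steel ring, 60 mm across, 14 mm high. Origin at the centre of its underside.
Mind the look-alikes: they are no part of the job. There is more than one size of the square; the job needs the middle-sized. Leave any green look-alike of the tray alone.

How it is judged:
On the way, in this order (a step that is already met when the one before it is completed fails the run):
1. the nut lies in the parts tray, let go (x of nut in the frame of tray between -0.055 and 0.055 m and y of nut in the frame of tray between -0.042 and 0.042 m and z of nut in the frame of tray below 0.03 m and contact force between the fingers and nut below 0.1 N), for 0.2 s.
2. the gripper holds the square clear of the bench (contact force between the fingers and square above 2 N and height (world z) of square above 0.02 m), for 0.2 s.
At the end, for the whole second after the job is handed in: Gripper holds the square (over 2 N), pressing lug over 2 N and plate over 0.3 N; lug within 0.025 rad of upright; square within 0.03 rad of upright, 0.07 rad of plate direction, heel within 4 mm of the corner line, 3 mm in height, 30 mm of mid-lug, at rest; nut lies free in the tray (all of step 1 and contact force between the fingers and square above 2 N and contact force between square and lug_c0 above 2 N and contact force between square and plate_c0 above 0.3 N and value of joint lug between -0.025 and 0.025 rad and angle between square's own z axis and vertical below 0.03 rad and angle between the x axis of square and the x axis of plate, either way round below 0.07 rad and x of square in the frame of corner between -0.004 and 0.003 m and z of square in the frame of corner between -0.003 and 0.003 m and y of square in the frame of corner between -0.03 and 0.03 m and linear speed of square below 0.01 m/s and linear speed of nut below 0.02 m/s); the arm keeps its last pose, push and grip.
It fails at once if one of the seven bystanders is shoved more than 4 cm (distance of any of shackle, wrench, hammer, tape, can, mug, thimble from where it was at the start of the episode above 0.04 m).
It also fails if it takes over 64 s, if anything falls off the work surface, if the arm or the gripper's body presses on something with over 40 N, if the wrist force passes 120 N, or if a joint passes its speed limit or range.

ROBOT

A 7-joint arm with a two-finger parallel gripper is mounted at the origin on the work surface. World frame = base frame: x ahead of the robot, y to its left, z up, the work surface at z = 0. Lengths are in m, angles in rad, forces in N, time in s.
With the tool pointing down it reaches from about 0.35 to 0.9 m from the base axis. Payload 19.9 kg.
Tool frame: the origin (TCP) lies at the very end of the fingers, on their centre line; the grasp point (between the pads) lies 19 mm behind it (grasp_offset is the distance from the TCP to the grasp point, in m); x points along the fingers, z is the direction in which the jaws open and shut, and the axes are right-handed (so a half turn about x gives the same grasp; the last joint's range is limited). The gripper opens to 85 mm and grips with 20 to 120 N. Pads are 22 mm wide; open, the fingers measure 114 mm over their backs; the gripper's body (76 mm by 85 mm) begins 54 mm behind the grasp point. The pads swing forward as they close: fully open they stand 13 mm farther back than shut.
Start: joints at [-0.042, 0.417, -0.01, 1.614, 0.005, 1.111, -0.053], TCP at [0.625, 0, 0.231] pointing down, gripper open.
Joint ranges: [-2.81, 2.81], [-0.39, 2.02], [-1.27, 1.25], [0.06, 2.57], [-1.19, 4.33], [0.19, 2], [-2.82, 2.82]. Speed limits (rad/s): [1.89, 1.89, 2.39, 2.39, 3.01, 3.01, 3.01].

INTERFACE

Orientations are given as a rotation vector (axis times angle).
In Python, from plant import state, grab_frame, camera_model, hand_in, grasp_offset gives the robot as it stands. The module is installed in compiled form; this text tells all that it offers.
- The arm moves only by the shell command python3 -m handwheel 'ROWS' [OPENING] [FORCE]. ROWS is JSON, a list of rows, each a list of 4 numbers: the shift along the tool's x, y, z in units of 25 mm (1.0 is 25 mm), then the turn about the tool's x in units of 6 degrees (1.0 is 6 degrees). In form: [[dx, dy, dz, twist], ...]. A call has exactly 10 rows; each row is the pose to reach, as a shift and turn from the pose commanded when the call began, along the tool's axes at that moment; what a row does not reach only later rows make up. A row lasts 1/12 s, in which the tool goes at most 41.7 mm and 7.16 degrees, less where a joint would pass 70% of its speed; a pose out of reach is approached as far as the arm can. A call with a gripper value outside its range is refused whole. OPENING is the finger opening in mm, from 0 to 85.4, set as the call begins (- or left out, the last holds). The fingers move at their own pace and stop on an object; FORCE is the grip in N (left out, the last holds). Time passes only in rows, so rows that repeat a pose let the fingers close, or fill a call up. It gives the time, the measured TCP pose, the force and the opening at its end, in the units of the state.
- state(): the state, without advancing time (a new reading comes with each control period).
- grab_frame(name): name is "scene" or "side" or "wrist"; returns the picture (420x560x3 uint8, red, green, blue); there is no depth.
- camera_model(name): a dict with "camera_matrix" (3x3 intrinsics, pixels), "cam_to_world" (4x4, takes a point from camera to world coordinates). Camera axes: x right, y down, z forward; pixel columns grow to the right and rows downward; lengths in m; the calibration is good to about 2 mm. A picture is of the moment at which its call begins: read the wrist's pose just before it. camera_model takes no time and is no camera call; for the wrist camera it gives the pose at the moment of the call.
- hand_in(): hands the job in, once; it reports no verdict.
The state is a dict: "time_s": time; "q": joint angles; "qd": joint speeds; "effort": joint torques, N m; "ee_pos": TCP position; "eef_rot": TCP orientation; "wrist_force": force on the tool from outside, world axes, zero at the start; "wrist_torque": the same for the moment, N m; "width": finger opening in m.
Only numpy, scipy, OpenCV 4.12 (cv2) and the standard library are available. Lean on these libraries where they do the work, as an engineer would, in place of code of your own. Each camera call takes 0.05 s, during which the arm holds its last target.

## Working session

There is one attempt and no reset: what is moved stays moved. The work goes in short steps, Python scripts to look and compute and a shell command to move; the robot and the scene stay as the last step left them, time stands still between calls to the robot, and variables do not carry over. Pictures are saved under pics/ and viewed, and the job is handed in when it is done.

```bash
mkdir -p pics; python3 - <<'E'
from plant import *
import cv2
print(state(), grasp_offset if not callable(grasp_offset) else grasp_offset())
for n in ["scene","side","wrist"]:
    m=camera_model(n); print(n,m["camera_matrix"].tolist() if hasattr(m["camera_matrix"],'tolist') else m, m["cam_to_world"])
    cv2.imwrite(f"pics/{n}0.png",cv2.cvtColor(grab_frame(n),cv2.COLOR_RGB2BGR))
E
```

```text
{'time_s': 0.0, 'q': array([-0.04150432,  0.41798007, -0.01028034,  1.6141914 ,  0.00466265,
        1.11068896, -0.05304327]), 'qd': array([-0.00031055,  0.00130052, -0.00214794,  0.00129282,  0.00083937,
       -0.00042893, -0.00018564]), 'effort': array([ 3.43503270e-04, -8.64444852e+01,  6.79280274e-01, -4.34903777e+01,
        1.92400004e-02,  7.37222959e-03,  1.31192037e-04]), 'ee_pos': array([ 6.24645213e-01, -1.14818440e-05,  2.30649319e-01]), 'eef_rot': array([-1.90790970e-07,  1.57203830e+00, -1.06945604e-04]), 'wrist_force': array([-0.15359995, -0.20126104, -0.16447811]), 'wrist_torque': array([0.01251681, 0.0277106 , 0.01362271]), 'width': 0.08533600663872168} 0.0187
scene [[416.13790846641285, 0.0, 277.1940659094578], [0.0, 416.13790846641285, 212.99060568544962], [0.0, 0.0, 1.0]] [[-0.49927371  0.63141756 -0.5933276   1.20625784]
 [ 0.86626342  0.37776028 -0.3269325   0.40531185]
 [ 0.01770468 -0.67720679 -0.73557971  0.86937272]
 [ 0.          0.          0.          1.        ]]
side [[479.32265927511526, 0.0, 282.6665310327022], [0.0, 479.32265927511526, 212.04703089914582], [0.0, 0.0, 1.0]] [[-0.87395627 -0.34638623  0.34090616  0.09942887]
 [-0.48591224  0.60909808 -0.62680845  0.89138348]
 [ 0.00947252 -0.71345365 -0.70063839  1.00467531]
 [ 0.          0.          0.          1.        ]]
wrist [[363.81246908821873, 0.0, 282.97675154172174], [0.0, 363.81246908821873, 207.95417834032446], [0.0, 0.0, 1.0]] [[ 9.99999674e-01  7.93093469e-04 -1.54110332e-04  6.24145892e-01]
 [ 7.01000103e-04 -9.46555235e-01 -3.22540999e-01  8.14141669e-02]
 [-4.01679101e-04  3.22540785e-01 -9.46555482e-01  3.74918766e-01]
 [ 0.00000000e+00  0.00000000e+00  0.00000000e+00  1.00000000e+00]]
```

View pics/scene0.png

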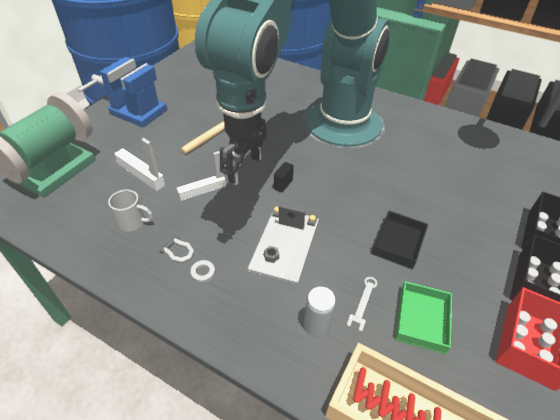

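View pics/side0.png

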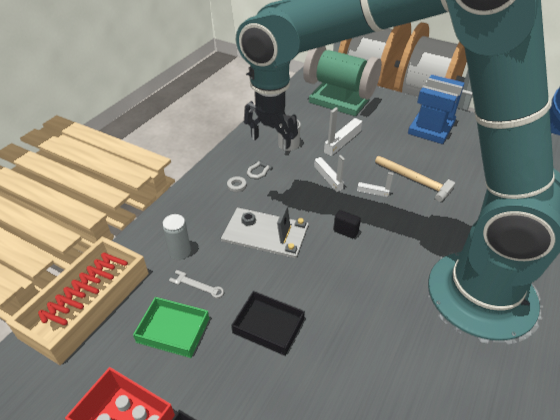

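View pics/wrist0.png

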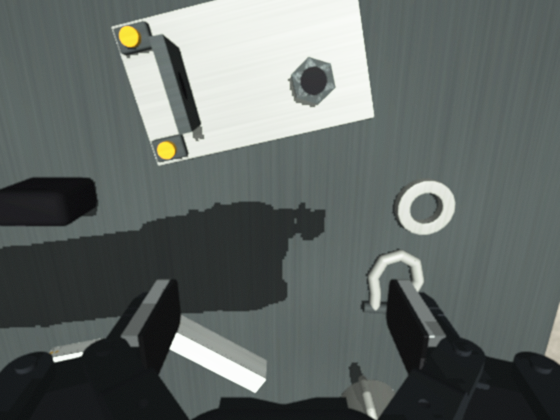

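Candidates for the square: big at scene (140,165)/side (343,135), middle at scene (203,187)/side (328,172), small near scene (217,162)/side (374,188). The tray is black at scene (400,238), and the green one at (425,315) is the look-alike. The nut is at scene (271,254), wrist (314,82).

```bash
cat > h.py <<'E'
from plant import *
import numpy as np, cv2
from scipy.optimize import least_squares
def ray(m,uv):
    K=np.array(m["camera_matrix"]);T=np.array(m["cam_to_world"])
    d=T[:3,:3]@np.linalg.inv(K)@np.array([uv[0],uv[1],1.]);return T[:3,3],d
def onz(m,uv,z):
    o,d=ray(m,uv);return o+d*(z-o[2])/d[2]
def proj(m,P):
    K=np.array(m["camera_matrix"]);T=np.array(m["cam_to_world"])
    p=(np.atleast_2d(P)-T[:3,3])@T[:3,:3];p=p@K.T;return p[:,:2]/p[:,2:]
def snap(n,name):
    m=camera_model(n);im=cv2.cvtColor(grab_frame(n),cv2.COLOR_RGB2BGR);cv2.imwrite(f"pics/{name}.png",im);return m,im
def crop(im,x0,y0,x1,y1,s,name):
    c=cv2.resize(im[y0:y1,x0:x1],None,fx=s,fy=s,interpolation=cv2.INTER_CUBIC);cv2.imwrite(f"pics/{name}.png",c)
def draw(m,im,P,col=(0,0,255),r=2):
    for p in proj(m,P): cv2.circle(im,(int(round(p[0])),int(round(p[1]))),r,col,-1)
E
python3 - <<'E'
from h import *
w=camera_model("wrist")
print("plate",[onz(w,p,.012).round(4) for p in [(112,27),(158,165),(373,117)]])
print("nut top", onz(w,(314,81),.032).round(4))
s=camera_model("side")
print("side plate",[onz(s,p,.012).round(4) for p in [(234,211),(223,234),(294,254),(307,226)]])
print("side nut", onz(s,(249,217),.032))
print("tray side", [onz(s,p,.035).round(4) for p in [(256,294),(304,310),(284,352),(232,322)]])
c=camera_model("scene")
print("tray scene", [onz(c,p,.035).round(4) for p in [(392,212),(428,225),(413,266),(372,252)]])
im=cv2.imread("pics/side0.png");crop(im,290,90,470,220,4,"sq_side")
im=cv2.imread("pics/scene0.png");crop(im,110,110,310,240,4,"sq_scene")
E
```

```text
plate [array([0.4699, 0.1299, 0.012 ]), array([0.4975, 0.0036, 0.012 ]), array([0.7115, 0.0511, 0.012 ])]
nut top [0.6517 0.084  0.032 ]
side plate [array([0.7097, 0.0706, 0.012 ]), array([0.6858, 0.1637, 0.012 ]), array([0.4767, 0.1302, 0.012 ]), array([0.4939, 0.0188, 0.012 ])]
side nut [0.6466703  0.08655547 0.032     ]
tray side [array([0.4885, 0.3075, 0.035 ]), array([0.3644, 0.2908, 0.035 ]), array([0.3526, 0.411 , 0.035 ]), array([0.4959, 0.4031, 0.035 ])]
tray scene [array([0.3679, 0.3036, 0.035 ]), array([0.3637, 0.403 , 0.035 ]), array([0.5153, 0.4093, 0.035 ]), array([0.5263, 0.3065, 0.035 ])]
```

View pics/sq_side.png

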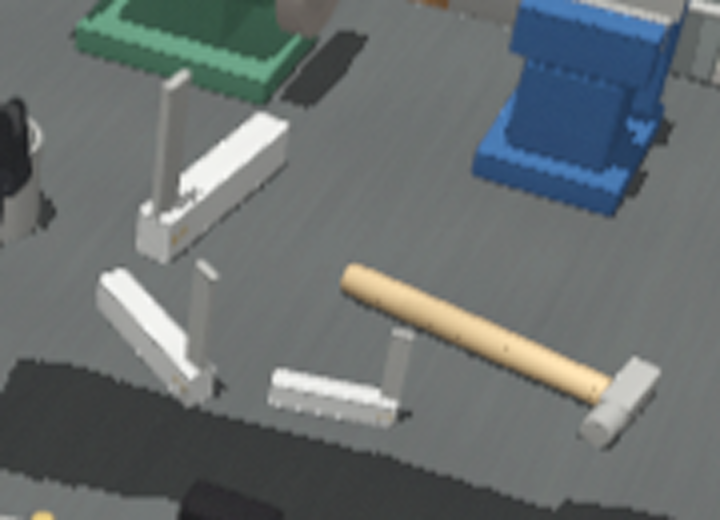

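View pics/sq_scene.png

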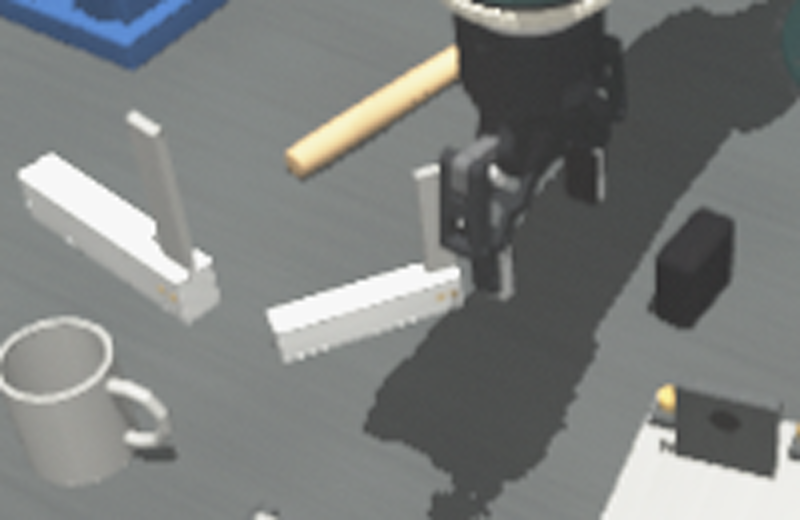

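```bash
python3 - <<'E'
from h import *
im=cv2.imread("pics/wrist0.png");crop(im,270,40,360,120,8,"nutc")
s=camera_model("side")
for n,a,b in [("mid",(212,370),(115,272)),("big",(165,215),(288,122)),("small",(395,402),(276,370))]:
    f=lambda p:onz(s,(p[0]/4+290,p[1]/4+90),.032)
    A,B=f(a),f(b);print(n,A.round(3),B.round(3),np.linalg.norm(A-B))
E
```

```text
mid [ 0.474 -0.185  0.032] [ 0.593 -0.258  0.032] 0.1394930346699891
big [ 0.59  -0.349  0.032] [ 0.553 -0.532  0.032] 0.18631289959417843
small [ 0.337 -0.22   0.032] [ 0.431 -0.21   0.032] 0.09381477932194866
```

View pics/nutc.png

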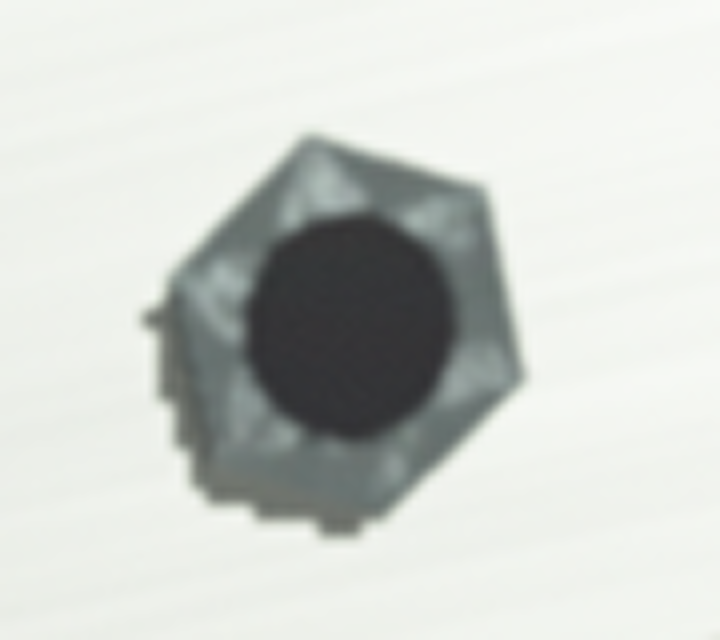

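```bash
python3 - <<'E'
from h import *
w=camera_model("wrist")
px=[(310,135),(487,187),(523,378),(380,520),(205,470),(175,275)]
P=np.array([onz(w,(x/8+270,y/8+40),.032) for x,y in px])
print(P.round(4))
c=(P[:5:1].mean(0));
f=lambda v:np.concatenate([np.array([v[0]+.036/3**.5*np.cos(v[2]-k*np.pi/3),v[1]+.036/3**.5*np.sin(v[2]-k*np.pi/3)])-P[k,:2] for k in range(6)])
r=least_squares(f,[.652,.084,1.8]);print(r.x,np.abs(r.fun).max())
n=r.x[2]-np.pi/2; print("flat normal yaw deg",np.degrees(r.x[2]-np.pi/6-np.pi/3*np.arange(3)))
m,im=camera_model("scene"),cv2.imread("pics/scene0.png");crop(im,360,200,440,280,8,"tr_scene")
im=cv2.imread("pics/side0.png");crop(im,225,285,315,360,8,"tr_side")
E
```

```text
[[0.6466 0.1038 0.032 ]
 [0.6661 0.0986 0.032 ]
 [0.671  0.0787 0.032 ]
 [0.6555 0.0634 0.032 ]
 [0.6355 0.0688 0.032 ]
 [0.632  0.0895 0.032 ]]
[0.65109884 0.08378437 1.81038955] 0.0008151447056518046
flat normal yaw deg [ 73.72768045  13.72768045 -46.27231955]
```

View pics/tr_scene.png

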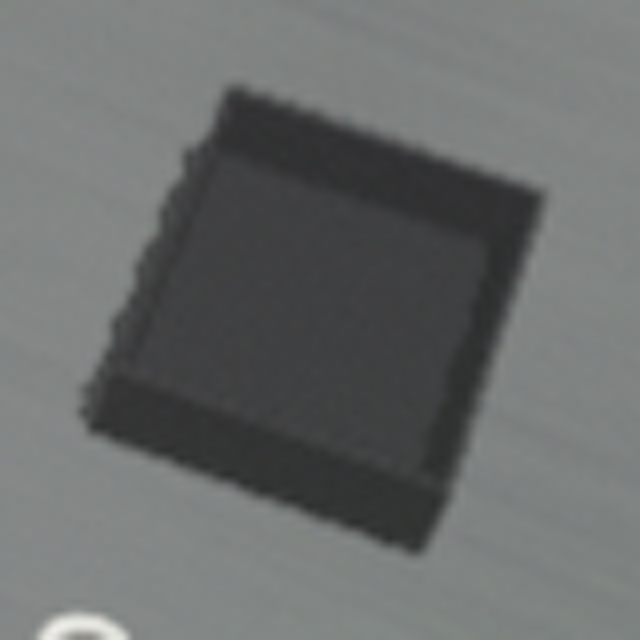

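View pics/tr_side.png

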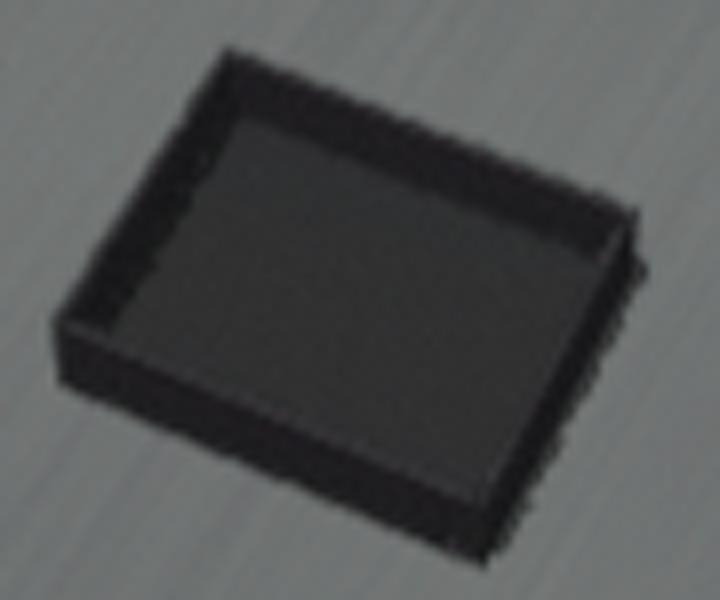

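```bash
python3 -m handwheel '[[0.6,0.6,0.2,-0.6],[1.4,1.5,0.5,-1.2],[2.5,2.5,0.8,-1.8],[3.7,3.2,1.0,-2.29],[4.6,3.35,1.06,-2.29],[5.2,3.35,1.06,-2.29],[5.2,3.35,1.06,-2.29],[5.2,3.35,1.06,-2.29],[5.2,3.35,1.06,-2.29],[5.2,3.35,1.06,-2.29]]' 60 40
python3 - <<'E'
from h import *
s=camera_model("side");c=camera_model("scene")
S=np.array([onz(s,(x/8+225,y/8+285),.035) for x,y in [(228,50),(635,215),(483,500),(60,325)]])
C=np.array([onz(c,(x/8+360,y/8+200),.035) for x,y in [(235,90),(545,190),(448,492),(100,378)]])
for Q in (S,C): print(Q.round(4).tolist(),Q.mean(0).round(4),[np.linalg.norm(Q[i]-Q[i-1]).round(4) for i in range(4)])
snap("wrist","w1")
E
```

```text
time_s: 0.98
ee_pos: [0.6522, 0.0835, 0.1028]
eef_rot: [-0.188, 1.561, 0.188]
wrist_force: [-0.0, 0.0, 0.6]
width: 0.06
[[0.4982, 0.3035, 0.035], [0.3612, 0.2951, 0.035], [0.3553, 0.3997, 0.035], [0.4896, 0.4107, 0.035]] [0.4261 0.3523 0.035 ] [np.float64(0.1075), np.float64(0.1372), np.float64(0.1048), np.float64(0.1347)]
[[0.3689, 0.2964, 0.035], [0.3591, 0.402, 0.035], [0.4981, 0.4116, 0.035], [0.5113, 0.302, 0.035]] [0.4344 0.353  0.035 ] [np.float64(0.1425), np.float64(0.106), np.float64(0.1393), np.float64(0.1103)]
```

View pics/w1.png

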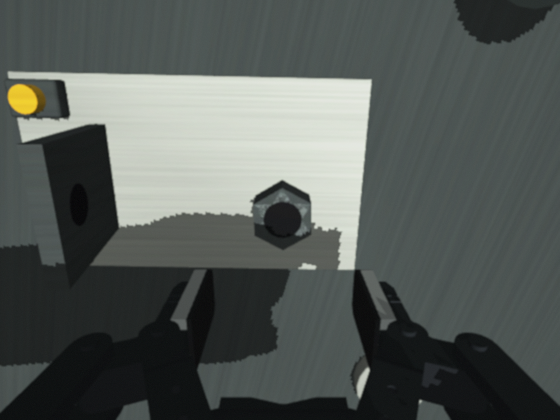

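```bash
python3 - <<'E'
from h import *
w=camera_model("wrist")
print(onz(w,(283,219),.032), onz(w,(371,80),.012),onz(w,(9,72),.012),state()["ee_pos"])
im=cv2.imread("pics/w1.png");crop(im,230,160,340,270,6,"n2")
E
```

```text
[0.65119067 0.08433213 0.032     ] [0.68362984 0.17760201 0.012     ] [0.46972253 0.12993333 0.012     ] [0.65215286 0.08351973 0.10272642]
```

View pics/n2.png

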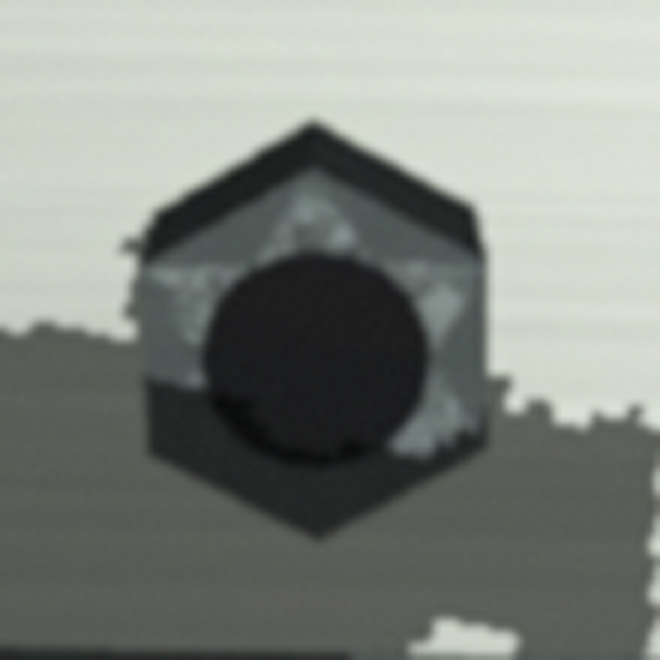

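```bash
python3 -m handwheel '[[0.8,0,0,0],[1.6,0,0,0],[2.4,0,0,0],[3.0,0,0,0],[3.35,0,0,0],[3.35,0,0,0],[3.35,0,0,0],[3.35,0,0,0],[3.35,0,0,0],[3.35,0,0,0]]' 60 40
python3 -m handwheel '[[0,0,0,0],[0,0,0,0],[0,0,0,0],[0,0,0,0],[0,0,0,0],[0,0,0,0],[0,0,0,0],[0,0,0,0],[0,0,0,0],[0,0,0,0]]' 25 40
```

```text
time_s: 1.87
ee_pos: [0.652, 0.0838, 0.0185]
eef_rot: [-0.188, 1.561, 0.188]
wrist_force: [0.3, 0.8, 0.1]
width: 0.0599
time_s: 2.7
ee_pos: [0.6517, 0.0838, 0.018]
eef_rot: [-0.188, 1.562, 0.188]
wrist_force: [-2.5, 0.0, 5.6]
width: 0.0349
```

```bash
python3 -m handwheel '[[-0.8,0,0,0],[-2,0,0,0],[-3.4,0.2,0,0],[-4.4,1,-0.4,0],[-4.5,2.2,-1,0],[-4.5,3.5,-1.6,0],[-4.5,4.9,-2.3,0],[-4.5,6.3,-3,0],[-4.5,7.7,-3.7,0],[-4.5,9,-4.4,0]]'
python3 -m handwheel '[[0,1.2,-0.6,0],[0,2.2,-1.1,0],[0,3.0,-1.4,0],[0,3.55,-1.66,0],[0,3.55,-1.66,0],[0,3.55,-1.66,0],[0,3.55,-1.66,0],[0,3.55,-1.66,0],[0,3.55,-1.66,0],[0,3.55,-1.66,0]]'
python3 - <<'E'
from h import *
m,im=snap("wrist","w2");print(state()["width"])
E
```

```text
time_s: 3.53
ee_pos: [0.4896, 0.2777, 0.1302]
eef_rot: [-0.188, 1.562, 0.189]
wrist_force: [0.0, -0.0, -1.2]
width: 0.0349
time_s: 4.37
ee_pos: [0.4303, 0.3519, 0.13]
eef_rot: [-0.188, 1.563, 0.187]
wrist_force: [0.5, -0.5, -1.3]
width: 0.0348
0.0350155726844155
```

View pics/w2.png

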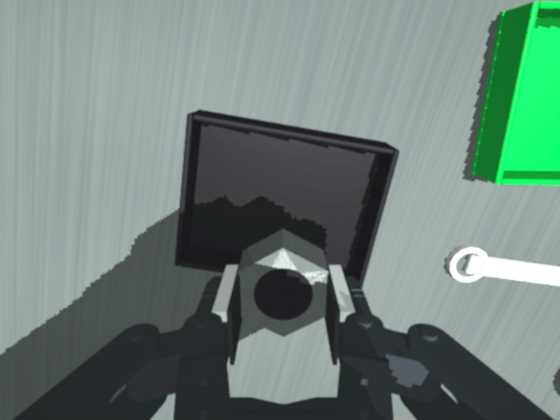

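```bash
python3 - <<'E'
from h import *
w=camera_model("wrist")
A,B,C=[onz(w,p,.035) for p in [(195,112),(397,150),(178,263)]]
print(A,B,C,np.linalg.norm(A-B),np.linalg.norm(A-C),(B+C)/2)
E
```

```text
[0.35947751 0.40143091 0.035     ] [0.49268927 0.4089886  0.035     ] [0.3647047  0.29237241 0.035     ] 0.1334259740118171 0.10918369679234477 [0.42869698 0.35068051 0.035     ]
```

```bash
python3 -m handwheel '[[1.2,0,0,0],[2.4,0,0,0],[3.4,0,0,0],[4.2,0,0,0],[4.68,0,0,0],[4.68,0,0,0],[4.68,0,0,0],[4.68,0,0,0],[4.68,0,0,0],[4.68,0,0,0]]'
python3 -m handwheel '[[0,0,0,0],[0,0,0,0],[0,0,0,0],[0,0,0,0],[0,0,0,0],[0,0,0,0],[0,0,0,0],[0,0,0,0],[-0.5,0,0,0],[-1.5,0,0,0]]' 56 40
python3 -m handwheel '[[-1,0,0,0],[-2.2,0,0,0],[-3.5,0,0,0],[-4.2,0,0,0],[-4.2,0,0,0],[-4.2,0,0,0],[-4.2,0,0,0],[-4.2,0,0,0],[-4.2,0,0,0],[-4.2,0,0,0]]'
python3 - <<'E'
from h import *
m,im=snap("wrist","w3");snap("scene","s3");print(state()["width"])
im=cv2.imread("pics/s3.png");crop(im,100,100,460,370,2,"s3c")
E
```

```text
time_s: 5.25
ee_pos: [0.4302, 0.3528, 0.0139]
eef_rot: [-0.188, 1.562, 0.189]
wrist_force: [0.6, 0.2, -1.0]
width: 0.0352
time_s: 6.08
ee_pos: [0.4286, 0.3515, 0.0494]
eef_rot: [-0.19, 1.566, 0.187]
wrist_force: [0.0, -0.2, 0.4]
width: 0.0562
time_s: 6.92
ee_pos: [0.4295, 0.3523, 0.1548]
eef_rot: [-0.189, 1.564, 0.188]
wrist_force: [-0.7, 1.0, 0.2]
width: 0.0559
0.05620812308707719
```

View pics/w3.png

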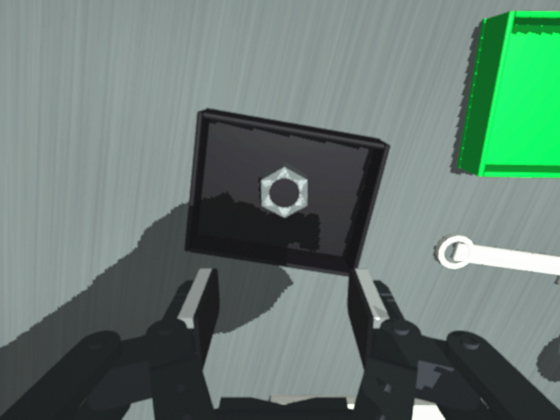

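View pics/s3c.png

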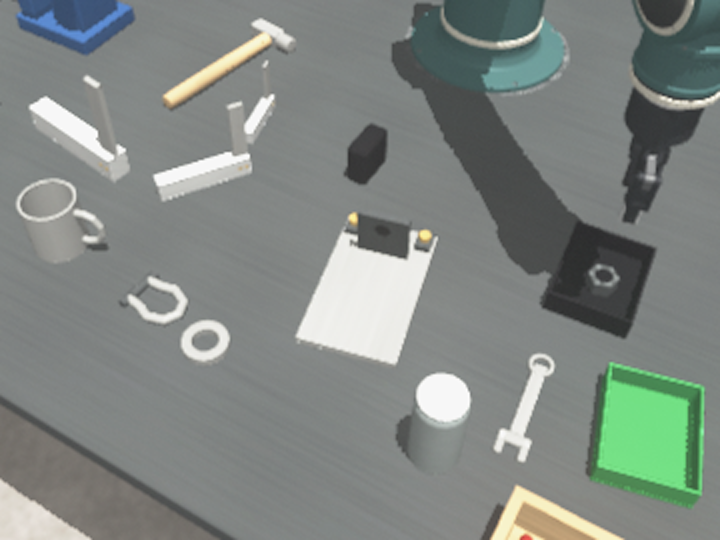

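```bash
python3 -m handwheel '[[-0.8,-0.6,0,0],[-1.8,-1.6,0,0],[-2.8,-2.8,-0.1,0],[-3.6,-4,-0.2,0],[-4,-5.3,-0.3,0],[-4,-6.6,-0.3,0],[-4,-7.9,-0.4,0],[-4,-9.2,-0.4,0],[-4,-10.6,-0.5,0],[-4,-12,-0.5,0]]' 60 40
python3 -m handwheel '[[0,-1.4,0,1],[0,-2.8,-0.1,2],[0,-4.2,-0.2,3],[0,-5.6,-0.2,4],[0,-7,-0.3,5],[0,-8.3,-0.3,6],[0,-9.5,-0.4,7],[0,-10.6,-0.4,8],[0,-11.3,-0.5,9],[0,-11.7,-0.5,10]]'
python3 -m handwheel '[[0,0,0,1],[0,0,0,2],[0,0,0,3],[0,0,0,4],[0,0,0,5.2],[0,0,0,6.4],[0,0,0,7.6],[0,0,0,8.8],[0,0,0,10],[0,0,0,11]]'
python3 -m handwheel '[[0,0,0,1],[0,0,0,1.5],[0,0,0,1.5],[0,0,0,1.5],[0,0,0,1.5],[0,0,0,1.5],[0,0,0,1.5],[0,0,0,1.5],[0,0,0,1.5],[0,0,0,1.5]]'
python3 - <<'E'
from h import *
m,im=snap("wrist","w4");print(state()["q"], state()["ee_pos"],m["cam_to_world"].round(3).tolist())
m,im=snap("side","sd4");crop(im,290,120,410,210,6,"sd4c")
E
```

```text
time_s: 7.85
ee_pos: [0.4887, 0.0565, 0.2556]
eef_rot: [-0.188, 1.563, 0.189]
wrist_force: [0.9, -0.2, -0.6]
width: 0.0596
time_s: 8.68
ee_pos: [0.5458, -0.2317, 0.2552]
eef_rot: [0.636, 1.476, -0.638]
wrist_force: [-0.2, 0.1, -0.0]
width: 0.0603
time_s: 9.52
ee_pos: [0.5462, -0.2288, 0.2553]
eef_rot: [1.494, 0.996, -1.494]
wrist_force: [0.7, 0.1, -0.1]
width: 0.0598
time_s: 10.35
ee_pos: [0.5462, -0.229, 0.2555]
eef_rot: [1.598, 0.9, -1.599]
wrist_force: [-0.5, -0.1, 0.2]
width: 0.0602
[-0.10218063  0.37904568  0.57918696  1.68695203 -0.22446744  1.14254549
 -1.57791142] [ 0.54624611 -0.22897481  0.25556001] [[-0.518, -0.81, -0.275, 0.617], [-0.855, 0.49, 0.167, -0.274], [-0.0, 0.322, -0.947, 0.4], [0.0, 0.0, 0.0, 1.0]]
```

View pics/w4.png

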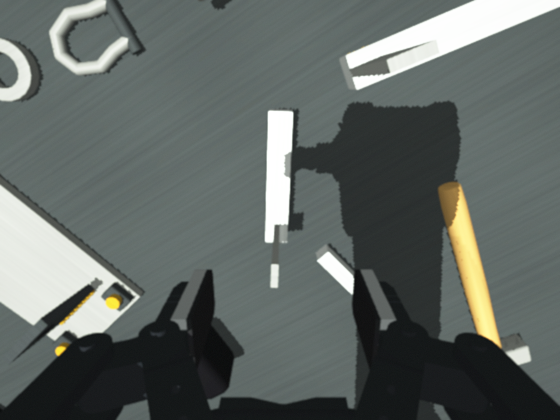

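View pics/sd4c.png

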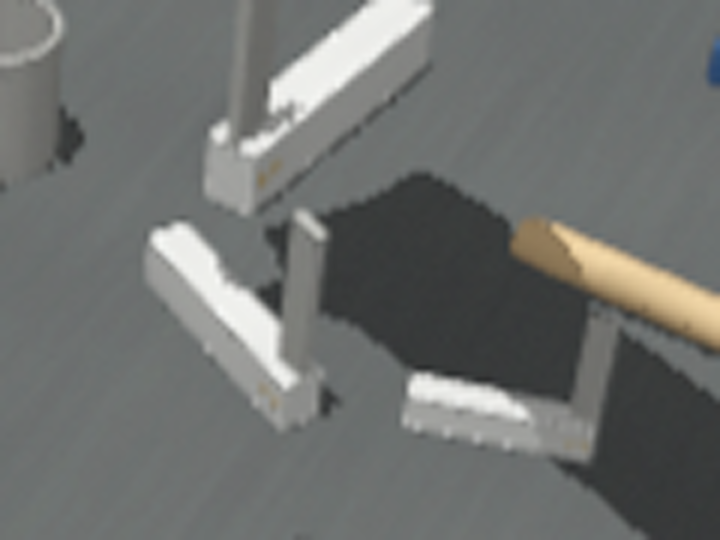

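```bash
python3 - <<'E'
from h import *
im=cv2.imread("pics/w4.png");crop(im,240,95,320,300,3.9,"sq4")
E
```

```text
(no output)
```

View pics/sq4.png

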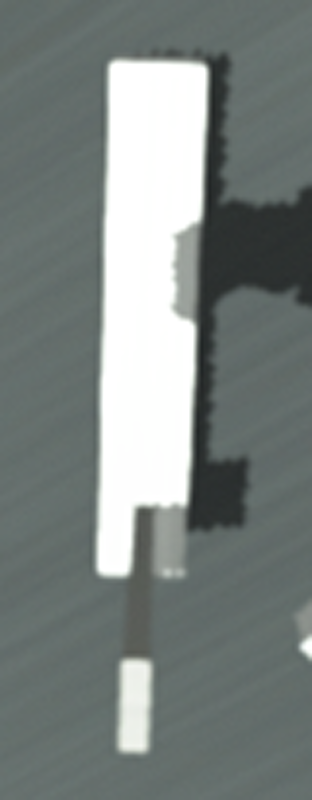

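```bash
cat > sq.py <<'E'
from h import *
def fit(m,top,blade=None,z0=0.0,x0=(0.474,-.185,2.6)):
    mod=[(-.14,-.012,.032),(-.14,.012,.032),(0,-.012,.032),(0,.012,.032)]
    px=list(top)
    if blade: mod+=[(-.022,-.003,.125),(-.022,.003,.125),(0,-.003,.125),(0,.003,.125)];px+=blade
    mod=np.array(mod);px=np.array(px,float)
    def f(v):
        c,s=np.cos(v[2]),np.sin(v[2])
        P=np.c_[v[0]+c*mod[:,0]-s*mod[:,1],v[1]+s*mod[:,0]+c*mod[:,1],z0+mod[:,2]]
        return (proj(m,P)-px).ravel()
    r=least_squares(f,x0,x_scale=(.01,.01,.1));return r
E
python3 - <<'E'
from sq import *
w=camera_model("wrist")
g=lambda L:[(x/3.9+240,y/3.9+95) for x,y in L]
# camera looks along +x square downwards image; image left = ?
for sw in (0,1):
    t=[(108,61),(209,63),(96,576),(186,576)];b=[(121,659),(152,659),(118,752),(150,752)]
    if sw: t=[t[1],t[0],t[3],t[2]];b=[b[1],b[0],b[3],b[2]]
    for B in (None,g(b)):
        r=fit(w,g(t),B);print(sw,r.x,np.abs(r.fun).max().round(2))
        x,y,a=r.x;print("  grip",x-.085*np.cos(a),y-.085*np.sin(a),np.degrees(a))
E
```

```text
0 [ 0.47939702 -0.18176088  2.56035111] 0.85
  grip 0.5504384574386648 -0.2284311465711517 146.69731293339257
0 [ 0.47906414 -0.18158695  2.56073754] 0.97
  grip 0.5501236078122556 -0.22822977005150147 146.7194532936254
1 [ 0.47922037 -0.18153696  2.55896724] 25.23
  grip 0.5501971548356694 -0.22830549716790513 146.6180226296978
1 [ 0.4789667  -0.1814847   2.55968536] 25.21
  grip 0.5499770451819972 -0.22820225705749464 146.65916773855403
```

```bash
python3 -m handwheel '[[1.2,0.12,-0.11,0.35],[2.6,0.12,-0.11,0.35],[4,0.12,-0.11,0.35],[5.4,0.12,-0.11,0.35],[6.6,0.12,-0.11,0.35],[7.6,0.12,-0.11,0.35],[8,0.12,-0.11,0.35],[8,0.12,-0.11,0.35],[8,0.12,-0.11,0.35],[8,0.12,-0.11,0.35]]' 60 40
python3 - <<'E'
from h import *
m,im=snap("wrist","w5")
E
```

```text
time_s: 11.28
ee_pos: [0.5511, -0.2286, 0.0572]
eef_rot: [1.625, 0.873, -1.622]
wrist_force: [0.0, 0.4, -0.1]
width: 0.06
```

View pics/w5.png

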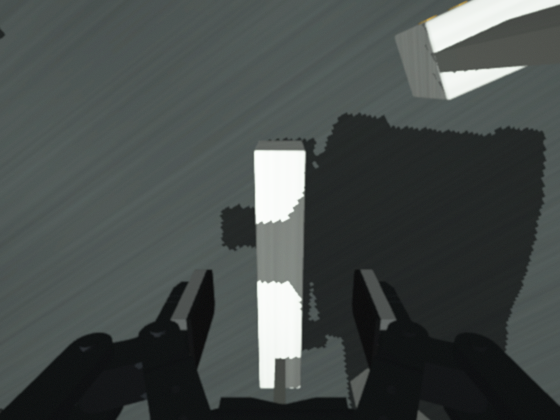

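```bash
python3 -m handwheel '[[0.5,0,0,0],[1,0,0,0],[1.5,0,0,0],[1.8,0,0,0],[2,0,0,0],[2,0,0,0],[2,0,0,0],[2,0,0,0],[2,0,0,0],[2,0,0,0]]' 60 40
python3 -m handwheel '[[0,0,0,0],[0,0,0,0],[0,0,0,0],[0,0,0,0],[0,0,0,0],[0,0,0,0],[0,0,0,0],[0,0,0,0],[0,0,0,0],[0,0,0,0]]' 10 80
```

```text
time_s: 12.17
ee_pos: [0.5505, -0.2282, 0.006]
eef_rot: [1.624, 0.875, -1.623]
wrist_force: [-0.5, -1.0, 0.5]
width: 0.0602
time_s: 13.0
ee_pos: [0.5506, -0.2281, 0.006]
eef_rot: [1.624, 0.875, -1.623]
wrist_force: [-0.8, 1.8, 6.8]
width: 0.0226
```

```bash
python3 -m handwheel '[[-0.2,0,0,0],[-0.6,0,0,0],[-1.2,0,0,0],[-1.9,0,0,0],[-2.7,0,0,0],[-3.6,0,0,0],[-4.5,0,0,0],[-5.4,0,0,0],[-6.2,0,0,0],[-6.6,0,0,0]]'
python3 -m handwheel '[[0,-0.1,-0.4,0],[0,-0.3,-1.2,0],[0,-0.6,-2.2,0],[0,-0.9,-3.3,0],[0,-1.3,-4.5,0],[0,-1.7,-5.8,0],[0,-2.1,-7.1,0],[0,-2.4,-8.4,0],[0,-2.8,-9.7,0],[0,-3.1,-10.9,0]]'
python3 -m handwheel '[[0,-0.3,-1,-0.4],[0,-0.5,-1.7,-1.1],[0,-0.68,-2.2,-2],[0,-0.74,-2.5,-3],[0,-0.74,-2.5,-4],[0,-0.74,-2.5,-5],[0,-0.74,-2.5,-6],[0,-0.74,-2.5,-6.9],[0,-0.74,-2.5,-7.5],[0,-0.74,-2.5,-7.64]]'
python3 -m handwheel '[[0,0,0,0],[0.8,0,0,0],[1.6,0,0,0],[2.5,0,0,0],[3.3,0,0,0],[4,0,0,0],[4.4,0,0,0],[4.5,0,0,0],[4.5,0,0,0],[4.5,0,0,0]]'
python3 - <<'E'
from h import *
m,im=snap("wrist","w6");m,im=snap("scene","s6");crop(im,220,150,360,300,4,"s6c");m,im=snap("side","sd6");crop(im,200,120,360,270,4,"sd6c");print(state()["width"])
E
```

```text
time_s: 13.83
ee_pos: [0.5506, -0.2286, 0.1735]
eef_rot: [1.625, 0.873, -1.622]
wrist_force: [0.7, -0.4, -4.5]
width: 0.0226
time_s: 14.67
ee_pos: [0.6348, 0.0452, 0.1692]
eef_rot: [1.622, 0.877, -1.625]
wrist_force: [0.4, -1.5, -4.3]
width: 0.0226
time_s: 15.5
ee_pos: [0.6535, 0.1049, 0.1692]
eef_rot: [1.044, 1.307, -1.046]
wrist_force: [-1.0, 0.1, -4.5]
width: 0.0226
time_s: 16.33
ee_pos: [0.6547, 0.1045, 0.0589]
eef_rot: [1.048, 1.304, -1.047]
wrist_force: [-0.1, 0.5, -5.3]
width: 0.0226
0.022540072683898477
```

View pics/w6.png

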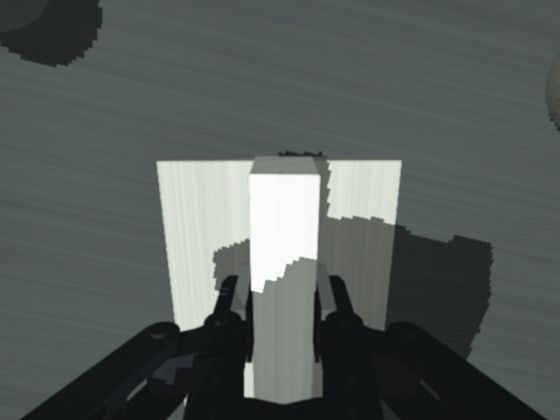

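View pics/s6c.png

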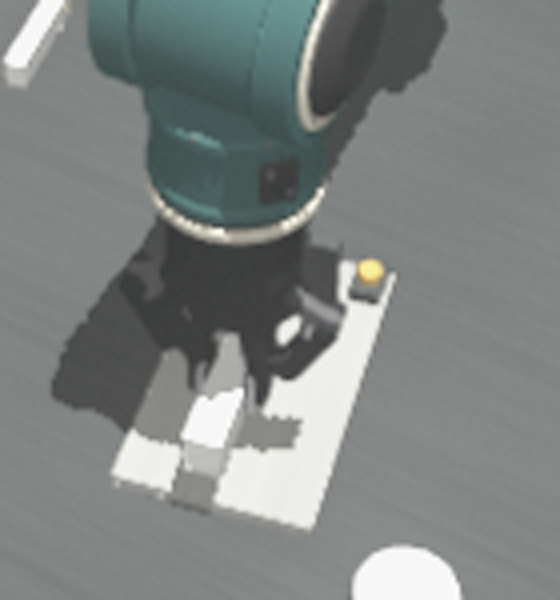

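View pics/sd6c.png

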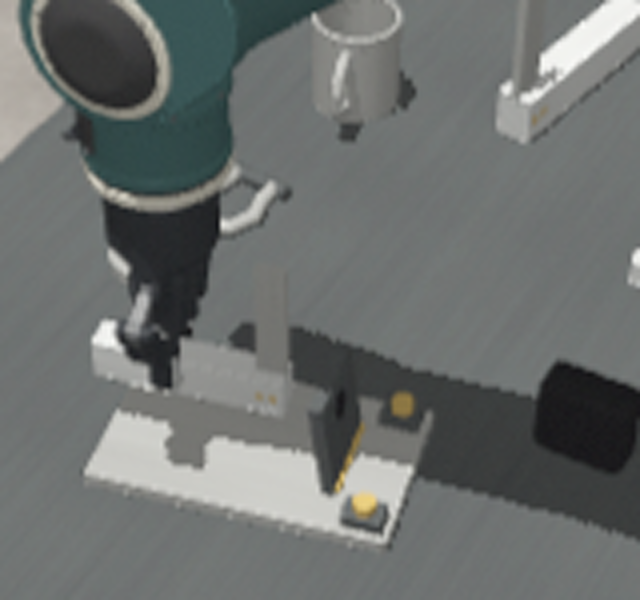

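```bash
python3 -m handwheel '[[0.3,0,0,0],[0.7,0,0,0],[1.1,0,0,0],[1.35,0,0,0],[1.5,0,0,0],[1.5,0,0,0],[1.5,0,0,0],[1.5,0,0,0],[1.5,0,0,0],[1.5,0,0,0]]'
python3 -m handwheel '[[0.02,0,0,0],[0.04,0,0,0],[0.06,0,0,0],[0.08,0,0,0],[0.1,0,0,0],[0.12,0,0,0],[0.12,0,0,0],[0.12,0,0,0],[0.12,0,0,0],[0.12,0,0,0]]'
```

```text
time_s: 17.32
ee_pos: [0.6545, 0.1045, 0.0209]
eef_rot: [1.048, 1.304, -1.047]
wrist_force: [-0.0, 0.4, -4.6]
width: 0.0226
time_s: 18.15
ee_pos: [0.6543, 0.1045, 0.018]
eef_rot: [1.047, 1.304, -1.047]
wrist_force: [-4.4, 0.2, 5.6]
width: 0.0226
```

```bash
python3 -m handwheel '[[-0.06,0,0,0],[-0.06,-0.1,0,0],[-0.06,-0.3,0,0],[-0.06,-0.5,0,0],[-0.06,-0.7,0,0],[-0.06,-0.85,0,0],[-0.06,-1,0,0],[-0.06,-1.1,0,0],[-0.06,-1.16,0,0],[-0.06,-1.16,0,0]]'
python3 - <<'E'
from h import *
print(state()["wrist_force"],state()["wrist_torque"])
m,im=snap("side","sd7");crop(im,220,160,320,260,6,"sd7c");print(state()["wrist_force"],state()["ee_pos"])
E
```

```text
time_s: 18.98
ee_pos: [0.6259, 0.0982, 0.0192]
eef_rot: [1.047, 1.304, -1.047]
wrist_force: [0.5, 0.0, -5.8]
width: 0.0226
[ 0.45112213  0.02533313 -5.78318691] [ 0.06096375 -0.19879134  0.04058196]
[ 0.29629205 -0.3234674  -5.15590444] [0.6259687  0.09818478 0.01912062]
```

View pics/sd7c.png

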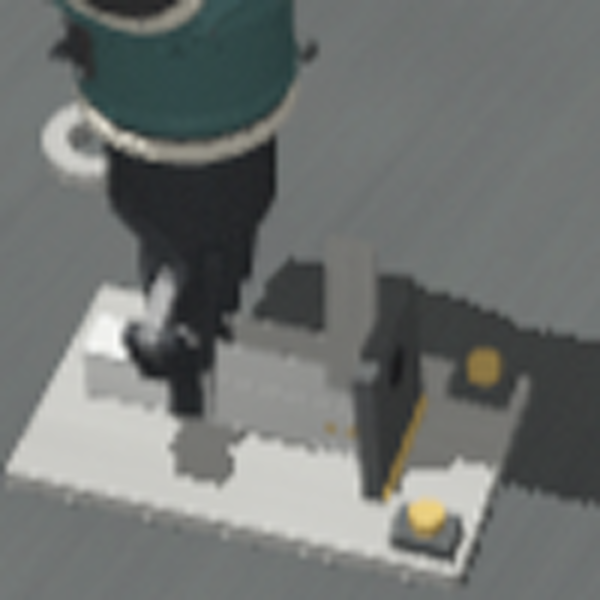

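```bash
python3 -m handwheel '[[0,-0.03,0,0],[0,-0.06,0,0],[0,-0.09,0,0],[0,-0.12,0,0],[0,-0.15,0,0],[0,-0.16,0,0],[0,-0.16,0,0],[0,-0.16,0,0],[0,-0.16,0,0],[0,-0.16,0,0]]'
python3 -m handwheel '[[0,-0.02,0,0],[0,-0.04,0,0],[0,-0.06,0,0],[0,-0.08,0,0],[0,-0.1,0,0],[0,-0.1,0,0],[0,-0.1,0,0],[0,-0.1,0,0],[0,-0.1,0,0],[0,-0.1,0,0]]'
```

```text
time_s: 19.87
ee_pos: [0.622, 0.0973, 0.019]
eef_rot: [1.047, 1.304, -1.047]
wrist_force: [1.9, 0.6, -4.8]
width: 0.0224
time_s: 20.7
ee_pos: [0.6205, 0.097, 0.0194]
eef_rot: [1.048, 1.303, -1.046]
wrist_force: [5.3, 2.4, -4.8]
width: 0.0227
```

```bash
python3 -m handwheel '[[0.02,-0.02,0,0],[0.04,-0.04,0,0],[0.06,-0.06,0,0],[0.08,-0.08,0,0],[0.1,-0.1,0,0],[0.1,-0.12,0,0],[0.1,-0.12,0,0],[0.1,-0.12,0,0],[0.1,-0.12,0,0],[0.1,-0.12,0,0]]'
python3 - <<'E'
from h import *
print(state()["wrist_force"],state()["wrist_torque"])
m,im=snap("side","sd8");crop(im,220,160,320,260,6,"sd8c");m,im=snap("scene","s8");crop(im,250,160,330,240,7,"s8c");print(state()["wrist_force"],state()["ee_pos"])
E
```

```text
time_s: 21.53
ee_pos: [0.6204, 0.097, 0.0185]
eef_rot: [1.051, 1.299, -1.041]
wrist_force: [18.2, 4.1, 0.5]
width: 0.0227
[18.19820155  4.1181646   0.47794337] [ 0.8615852  -3.73273293  0.11136675]
[18.5153049   4.55029573  1.19122167] [0.620414   0.09700254 0.01847979]
```

View pics/sd8c.png

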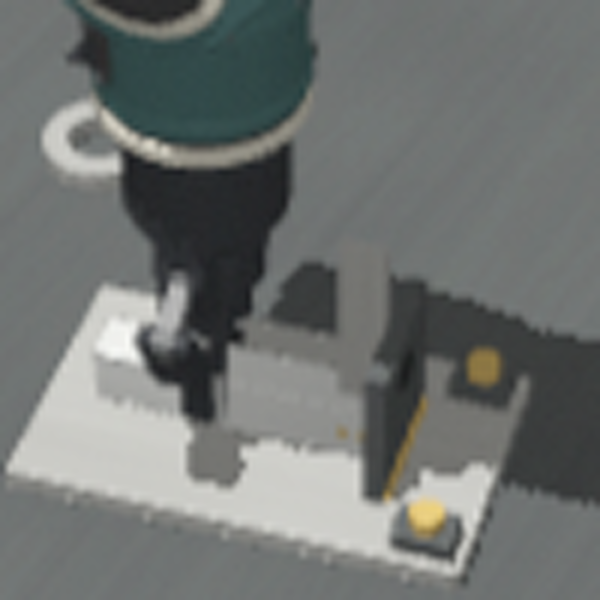

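View pics/s8c.png

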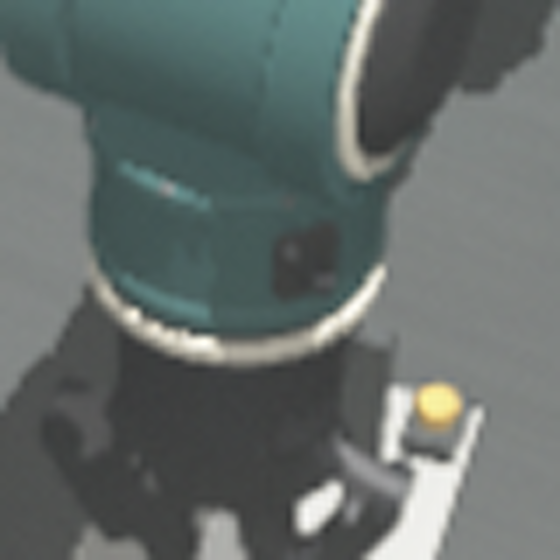

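```bash
python3 - <<'E'
from h import *
from scipy.spatial.transform import Rotation as R
px=np.array([-.976,-.2177,0]);py=np.array([.2177,-.976,0])
for v in ([1.624,.875,-1.623],[1.048,1.304,-1.047],[1.048,1.303,-1.046],state()["eef_rot"]):
    M=R.from_rotvec(v).as_matrix();x=M[:,0];z=M[:,2];print("toolx.px %.4f py %.4f  jaw yaw %.2f jawz %.4f"%(x@px,x@py,np.degrees(np.arctan2(z[1],z[0])),z[2]))
E
```

```text
toolx.px -0.0006 py 0.0001  jaw yaw -123.34 jawz -0.0004
toolx.px -0.0006 py -0.0002  jaw yaw -77.54 jawz -0.0002
toolx.px -0.0018 py 0.0003  jaw yaw -77.52 jawz 0.0003
toolx.px -0.0081 py 0.0004  jaw yaw -77.49 jawz 0.0004
```

```bash
python3 -m handwheel '[[0,0.02,0,0],[0,0.04,0,0],[0.02,0.05,0,0],[0.04,0.05,0,0],[0.06,0.05,0,0],[0.08,0.05,0,0],[0.08,0.05,0,0],[0.08,0.05,0,0],[0.08,0.05,0,0],[0.08,0.05,0,0]]'
python3 - <<'E'
from h import *
from scipy.spatial.transform import Rotation as R
px=np.array([-.976,-.2177,0])
for i in range(3): print(state()["wrist_force"].round(2),state()["wrist_torque"].round(2)); grab_frame("scene")
print(R.from_rotvec(state()["eef_rot"]).as_matrix()[:,0]@px, state()["ee_pos"])
m,im=snap("wrist","w9")
m,im=snap("side","sd9");crop(im,255,190,315,250,10,"sd9c");crop(im,220,280,320,360,5,"sd9t")
E
```

```text
time_s: 22.47
ee_pos: [0.6205, 0.097, 0.0179]
eef_rot: [1.051, 1.301, -1.043]
wrist_force: [-2.7, 0.9, 37.4]
width: 0.0222
[-2.71  0.89 37.36] [0.29 0.86 0.16]
[-1.76  0.92 37.12] [0.26 0.89 0.15]
[-2.84  1.71 36.54] [0.22 0.91 0.07]
-0.005796610876612555 [0.62053711 0.09704311 0.01791732]
```

View pics/sd9c.png

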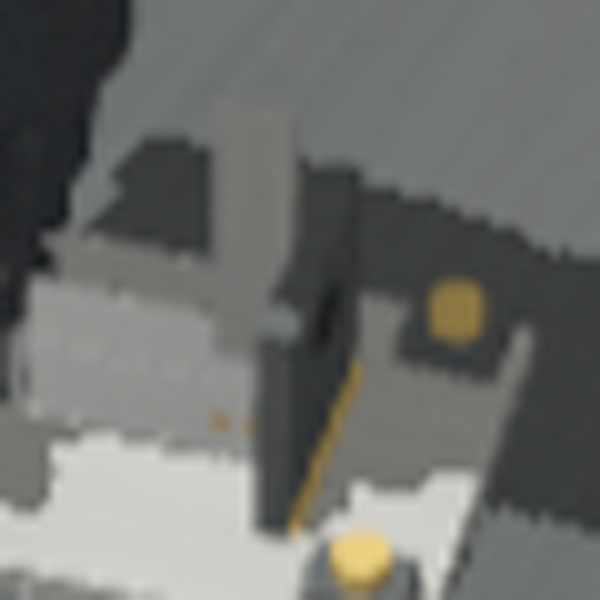

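View pics/w9.png

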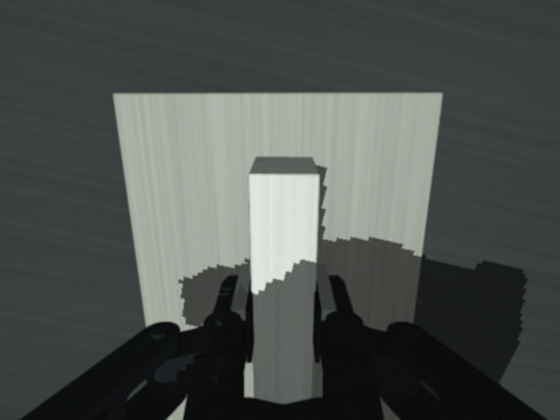

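View pics/sd9t.png

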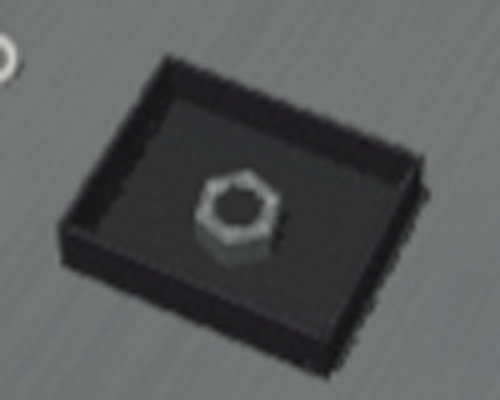

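```bash
python3 -m handwheel '[[-0.02,0,0,0],[-0.04,0,0,0],[-0.06,-0.01,0,0],[-0.06,-0.02,0,0],[-0.06,-0.04,0,0],[-0.06,-0.05,0,0],[-0.06,-0.05,0,0],[-0.06,-0.05,0,0],[-0.06,-0.05,0,0],[-0.06,-0.05,0,0]]'
python3 - <<'E'
from h import *
from scipy.spatial.transform import Rotation as R
px=np.array([-.976,-.2177,0])
for i in range(3): print(state()["wrist_force"].round(2),state()["wrist_torque"].round(2)); grab_frame("scene")
print(R.from_rotvec(state()["eef_rot"]).as_matrix()[:,0]@px, state()["ee_pos"])
E
```

```text
time_s: 23.55
ee_pos: [0.6204, 0.0971, 0.0181]
eef_rot: [1.051, 1.299, -1.041]
wrist_force: [18.0, 3.7, 3.5]
width: 0.023
[17.99  3.68  3.49] [ 0.86 -3.41  0.12]
[18.09  4.67  2.96] [ 0.84 -3.35  0.1 ]
[18.55  4.01  3.38] [ 0.83 -3.4   0.08]
-0.008226071011863529 [0.62049139 0.09703148 0.01817653]
```

```bash
python3 - <<'E'
from h import *
m,im=snap("side","sda")
a=np.radians(192.57);c,s=np.cos(a),np.sin(a)
o=np.array([.5369,.0786,.012])
T=lambda P:np.array([[o[0]+c*x-s*y,o[1]+s*x+c*y,o[2]+z] for x,y,z in P])
k=8
big=cv2.resize(im[180:255,215:315],None,fx=k,fy=k,interpolation=cv2.INTER_CUBIC)
def line(A,B,col):
    p=proj(m,T([A,B]));q=((p-[215,180]+.5)*k).astype(int);cv2.line(big,tuple(map(int,q[0])),tuple(map(int,q[1])),col,1)
for th,col in ((0,(0,0,255)),(.1,(0,255,255))):
    t=(-80*np.sin(th)/1e3,80*np.cos(th)/1e3)
    for y in(-.035,.035): line((0,y,0),(t[0],y,t[1]),col)
    line((t[0],-.035,t[1]),(t[0],.035,t[1]),col)
for x in(-.022,0): line((x,-.003,0),(x,-.003,.125),(0,255,0))
line((-.022,-.003,.125),(0,-.003,.125),(0,255,0))
line((-.14,-.012,.032),(0,-.012,.032),(255,0,0));line((-.14,-.012,0),(0,-.012,0),(255,0,0))
cv2.imwrite("pics/ov.png",big);print(state()["wrist_force"],state()["ee_pos"],state()["width"],state()["time_s"])
E
```

```text
[17.15110814  3.92968365  2.9950028 ] [0.62044469 0.09704141 0.01813917] 0.022699830996731576 23.75
```

View pics/ov.png

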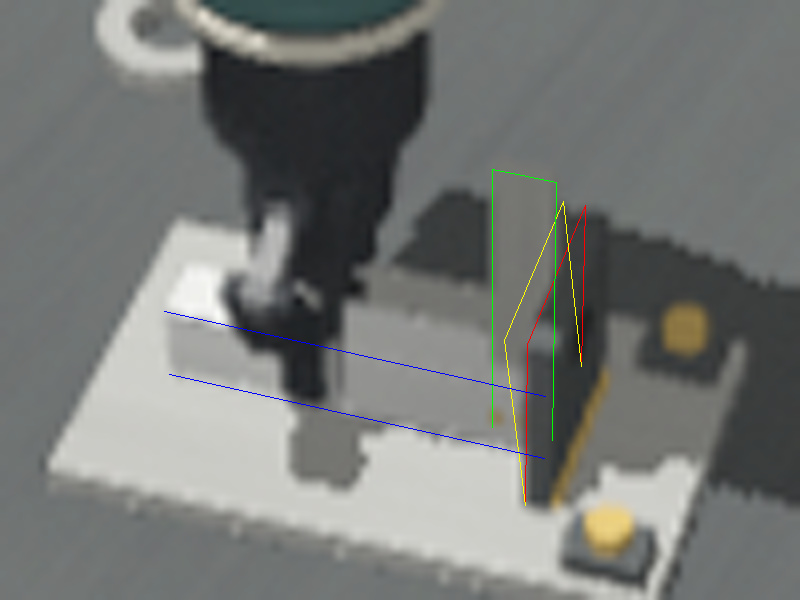

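```bash
python3 - <<'E'
import cv2
im=cv2.imread("pics/sda.png")[205:245,230:290]
cv2.imwrite("pics/z.png",cv2.resize(im,None,fx=13,fy=13,interpolation=cv2.INTER_NEAREST))
E
```

```text
(no output)
```

View pics/z.png

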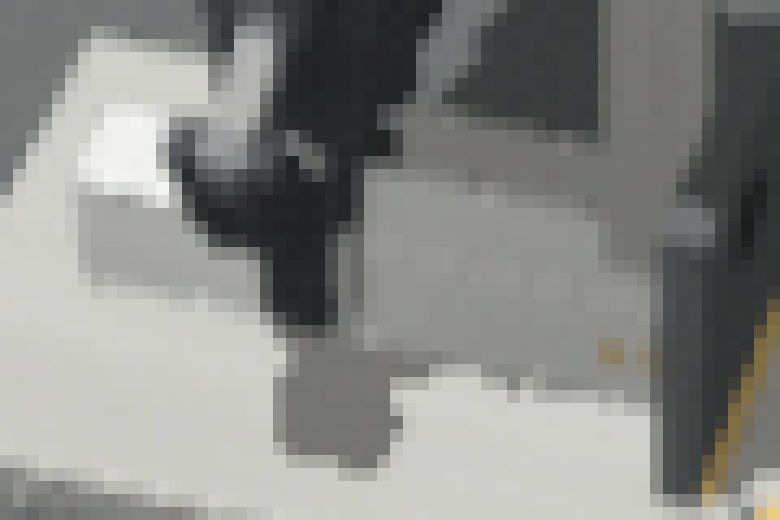

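```bash
python3 - <<'E'
from plant import *
s=state();print(s["wrist_force"].round(1),s["ee_pos"].round(4),abs(s["qd"]).max())
print(hand_in())
s=state();print(s["wrist_force"].round(1),s["ee_pos"].round(4))
E
```

```text
[17.2  3.9  3. ] [0.6204 0.097  0.0181] 0.0008167271055558364
the job is handed in; nothing more can be done
None
the job is handed in; nothing more can be done
```

I moved the nut into the black parts tray. I then gripped the middle-sized square, whose stock measured 139 mm, stood it on the base plate and pressed it into the corner against the lug. I handed the job in at about 24 s, still gripping and pressing; no verdict is reported.

**Last checks that agreed:**
- **Forces:** the wrist read about 17.5 N against the lug. The push down on the plate was about 8 N after taking off the square's weight. Both readings were steady and the arm was at rest.
- **Position:** by my measured corner, the heel was about 0.5 mm short of the corner line. The tool was 12.1 mm higher than when it gripped the square on the bench, which fits the 12 mm plate.
- **Lug:** in the side picture its edge lay along the outline of an upright lug. The blade stood upright against it.
- **Nut:** it lay free near the middle of the tray, checked in pictures.
- **Bystanders:** I kept clear of them and did not notice contact, but I did not measure them again at the end.

**Checks that disagreed or went wrong:**
- **Push down:** one adjustment pressed down with about 42 N and lost the forward push. I corrected it before handing in.
- **Tilt of the square:** in the side picture the stock's edge looked about 0.02 rad off my outline, which is under one pixel. The tool's height, its 0.008 rad tilt and the wrist pictures all said the square was flat, so I trusted those.

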